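# Sweep the nut shells into the tray and clip the scraper away

### The job

Using the blue scraper by its orange bar, sweep all three walnut shells off the chopping board into the foil tray beyond it, without touching the shells with the gripper. Then put the scraper away: press its bar down past the red sprung jaws of the grey holder until both ends sit fully home in the forks with the jaws closed over them, and let go. Leave the olive jar, spice jar, mug and garlic where they are.

Things in the scene. Friction and masses are not known exactly. Their poses are not given: they have to be found in the camera images.
- station: wooden chopping board on two legs, fixed. Origin under its middle, at z = 0.026 (top of the wooden range cover that it stands on). Board 200 (x) x 166 (y) mm, top face 60 mm above the origin; rims 8 mm high along both y sides leave a lane 150 mm wide; the x ends are open. The +x edge lies 100 mm from the origin, over the foil tray: sweep towards +x.
- board_edge (a point): middle of the board's +x top edge, where the shells fall off into the tray; same axes as the board
- tray_in (a point): middle of the inner floor of the pale brown foil tray (116 x 161 x 40 mm, fixed to the board) tucked under the board's +x edge; same axes as the board. The inside reaches 40 mm either way in x, 62 mm in y, and the rim is 36 mm above this point and 20 mm below the board's top.
- scraper: blue scraper block with black sole and orange bar handle, 0.2 kg, upright on the board near its -x end. Origin under the middle of the sole. Block 36 (x) x 116 (y) x 38 mm (z). Bar 24 mm thick, 196 mm long along y, centre 72 mm above the sole, on two posts at y = +-40 mm (22 mm free under the bar); its ends stand 40 mm past the block. Both faces alike: a half turn does not matter.
- scraper_bar (a point): middle of the scraper's bar, where to grip it (from above, fingers either side of the bar, closing along x); 72 mm above the sole; axes as the scraper
- shell_a: half walnut shell, brown dome 32 mm across, 15 mm high, on the board flat side down; origin at the middle of its flat side
- shell_b: half walnut shell like shell_a
- shell_c: half walnut shell like shell_a
- holder: grey holder, fixed, base 100 (x) x 200 (y) x 10 mm, origin under its middle. Two forks 16 mm thick at y = +-80 mm carry the bar; the space between takes the scraper block (its sole then hangs 8 mm above the base). Fixed grey jaws at -x, red sprung jaws at +x, tops 125 mm above the origin. The mouth is 37 mm wide at the top, 20 mm at the tips of the red jaws, 102 mm above the origin.
- holder_seat (a point): where the middle of the scraper's bar lies when fully home: 90 mm above the holder's origin, midway between the forks; y along the bar, z up, x towards the red jaws. Pushing the bar straight down (about 10 to 20 N) spreads the red jaws and they snap shut over it.
- jaw (a joint): angle of the red jaw pair on its spring hinge: 0 closed, about 0.1 while the bar passes
- olive_jar: glass jar of olives with a dark lid, 70 x 70 x 86 mm, origin under its middle; bystander
- spice_jar_b: spice jar with a red cap, 46 x 46 x 97 mm, origin under its middle; bystander
- teal_mug: teal mug, 83 x 117 x 94 mm, origin under its middle; bystander
- garlic: garlic bulb, 60 mm, origin under its middle; bystander

How it is judged:
On the way, in this order (a step that is already met when the one before it is completed fails the run):
1. all three shells lie in the foil tray (x of shell_a in the frame of tray_in between -0.045 and 0.045 m and y of shell_a in the frame of tray_in between -0.065 and 0.065 m and z of each of shell_a, shell_b, shell_c in the frame of tray_in below 0.036 m and x of shell_b in the frame of tray_in between -0.045 and 0.045 m and y of shell_b in the frame of tray_in between -0.065 and 0.065 m and x of shell_c in the frame of tray_in between -0.045 and 0.045 m and y of shell_c in the frame of tray_in between -0.065 and 0.065 m), for 0.2 s.
2. the scraper's bar sits home in both forks with the jaws closed (x of scraper_bar in the frame of holder_seat between -0.004 and 0.004 m and y of scraper_bar in the frame of holder_seat between -0.014 and 0.014 m and z of scraper_bar in the frame of holder_seat between -0.004 and 0.004 m and angle between the y axis of scraper_bar and the y axis of holder_seat, either way round below 0.06 rad and value of joint jaw below 0.03 rad), for 0.2 s.
At the end, for the whole second after the job is handed in: All three shells lie inside the foil tray below its rim. The scraper is released and at rest with its bar home in the holder: bar middle within 4 mm of the seat across and in height, within 14 mm along the bar, the bar in line with the seat within 0.06 rad, the jaws closed (under 0.03 rad) (all of step 1 and all of step 2 and linear speed of scraper below 0.02 m/s); the robot touches nothing.
It fails at once if the gripper or arm touches a shell (contact force between any of the fingers, the arm and shell_a above 0.5 N or contact force between any of the fingers, the arm and shell_b above 0.5 N or contact force between any of the fingers, the arm and shell_c above 0.5 N).
It fails at once if the olive jar, spice jar, mug or garlic is moved more than 25 mm (distance of any of olive_jar, spice_jar_b, teal_mug, garlic from where it was at the start of the episode above 0.025 m).
It also fails if it takes over 45 s, if anything falls off the work surface, if the arm or the gripper's body presses on something with over 40 N, if the wrist force passes 120 N, or if a joint passes its speed limit or range.

### The arm

A 7-joint arm with a two-finger parallel gripper is mounted at the origin on a cart in front of the work surface, level with it; the furniture and walls round the work are solid. World frame = base frame: x ahead of the robot, y to its left, z up, the work surface at z = 0. Lengths are in m, angles in rad, forces in N, time in s.
With the tool pointing down it reaches from about 0.425 to 1.025 m from the base axis. Payload 9.4 kg.
Tool frame: the origin (TCP) lies at the very end of the fingers, on their centre line; the grasp point (between the pads) lies 19 mm behind it; z points along the fingers, y is the line along which they close (so a half turn about z gives the same grasp; the last joint's range is limited). The gripper opens to 93 mm and grips with 3 to 60 N. Pads are 15 mm wide; open, the fingers measure 128 mm over their backs; the gripper's body (75 mm by 188 mm) begins 65 mm behind the grasp point.
Start: joints at [-1.274, 0.599, -0.003, 1.599, 0.002, 0.943, -0.08], TCP at [0.265, 0.675, 0.219] pointing down, gripper open.
Joint ranges: [-2.57, 2.57], [-0.35, 1.97], [-1.29, 1.29], [0.11, 2.56], [-1.05, 4.19], [0.11, 1.86], [-2.63, 2.63]. Speed limits (rad/s): [2.22, 2.22, 3.01, 3.01, 3.14, 3.14, 3.14].

### API

Orientations are given as a unit quaternion [x, y, z, w].
In Python, from bench import env, set_gripper, readout, vision, job gives the robot as it stands. Calls block until the motion is done:
- env.move_to(position, orientation): joint-space move of the TCP to a pose.
- env.move_l(position, v=0.15, rotation=None): straight line of the TCP; rotation=None keeps the orientation; v is the mean speed in m/s.
- env.move_j(angles): joint-space move.
- set_gripper(opening, strength=None): finger opening in m; strength is the grip in N (None keeps the last); returns when the fingers have stopped.
- env.pause(seconds).
- env.inverse_kinematics(position, orientation): joint angles nearest the present ones, or None.
- readout.observe(): the state.
- vision.read_camera(name): name is "side" or "top"; returns the picture (400x640x3 uint8, red, green, blue); there is no depth.
- vision.calibration(name): a dict with "mtx" (3x3 intrinsics, pixels), "D" ([k1, k2, p1, p2, k3] as OpenCV has them; the pictures are not rectified), "T" (4x4, takes a point from camera to world coordinates). Camera axes: x right, y up, looking along -z (the intrinsics and any distortion apply to the point x, -y, -z); pixel columns grow to the right and rows downward; lengths in m; the calibration is good to about 2 mm. A picture is of the moment at which its call begins. calibration takes no time and is no camera call.
A pose or a line that the arm cannot do raises env.PlanningError and nothing moves.
- job.sign_off(): hands the job in; it is judged then, once.
The state is a dict: "time": time; "joint_positions": joint angles; "dq": joint speeds; "joint_torque": joint torques, N m; "ee_pos": TCP position; "tcp_rot": TCP orientation; "ft_force": force on the tool from outside, world axes, zero at the start; "torque": the same for the moment, N m; "width": finger opening in m; "gripper_force": force on a finger pad.
Only numpy, scipy, OpenCV 4.12 (cv2) and the standard library are available. Lean on these libraries where they do the work, as an engineer would, in place of code of your own. Each camera call takes 0.05 s, during which the arm holds its last target. There are 200 camera calls.

## Working session

There is one attempt and no reset: what is moved stays moved. The work goes in short steps, each a Python script; the robot and the scene stay as the last script left them, time stands still between calls to the robot, and variables do not carry over. Pictures are saved under pics/ and viewed, at most 10 in all, crops included, and the job is handed in when it is done.

```bash
mkdir -p pics; ls; python3 - <<'E'
from bench import env, set_gripper, readout, vision, job
import cv2
for n in ("side","top"):
    im=vision.read_camera(n); cv2.imwrite(f"pics/{n}0.png",im[:,:,::-1])
    c=vision.calibration(n); print(n,c["mtx"],c["D"],c["T"])
s=readout.observe(); print(s["time"],s["ee_pos"],s["tcp_rot"],s["ft_force"])
E
```

```text
pics
side [[390.46796715   0.         322.5831219 ]
 [  0.         390.46796715 202.52489796]
 [  0.           0.           1.        ]] [-0.04590729  0.          0.          0.          0.        ] [[-0.67144546  0.64988176 -0.35611051  0.14698778]
 [-0.74104121 -0.58600712  0.32780113  0.36956903]
 [ 0.00434868  0.48399314  0.87506098  1.23933581]
 [ 0.          0.          0.          1.        ]]
top [[468.53159589   0.         323.31952053]
 [  0.         468.53159589 194.23317013]
 [  0.           0.           1.        ]] [-0.13922346  0.          0.          0.          0.        ] [[-0.02624043  0.9805292  -0.19461224  0.36282555]
 [-0.99963309 -0.02704593 -0.00148251 -0.03667678]
 [-0.00671712  0.19450194  0.98087913  1.4511995 ]
 [ 0.          0.          0.          1.        ]]
0.1 [0.26457584 0.67454682 0.21784967] [ 1.85774911e-01  9.82592088e-01 -6.81633055e-04 -7.65899375e-05] [ 0.85556232 -0.11088509 -0.48723143]
```

View pics/top0.png

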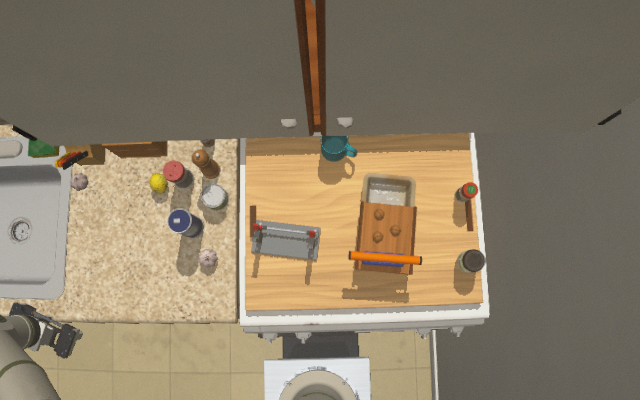

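View pics/side0.png

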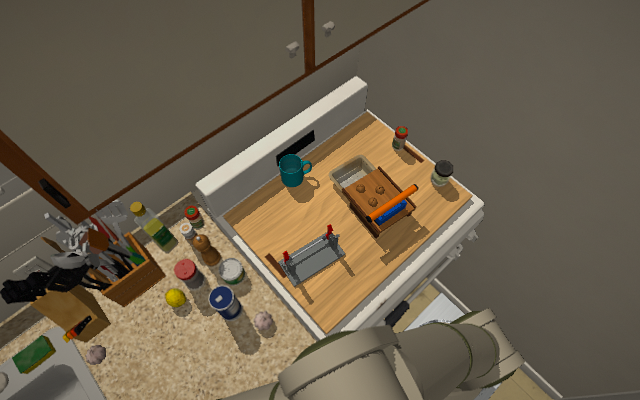

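The top view shows the scraper bar (orange, about (350..421, 257)), shells at (379,214), (395,230) and (378,237), the tray at (388,192), and the holder at (286,240) with red jaws at (256,226) and (312,234). The side view agrees. Next I'll take mask measurements and an enlarged crop.

```bash
cat > h.py <<'E'
import numpy as np, cv2
from bench import env, set_gripper, readout, vision, job
from scipy.spatial.transform import Rotation as R
def ray(n,uv):
    c=vision.calibration(n)
    p=cv2.undistortPoints(np.array(uv,float).reshape(-1,1,2),c["mtx"],np.array(c["D"])).reshape(-1,2)
    d=np.c_[p[:,0],-p[:,1],-np.ones(len(p))]@c["T"][:3,:3].T
    return c["T"][:3,3],d
def on_plane(n,uv,z):
    o,d=ray(n,uv); return o+d*((z-o[2])/d[:,2])[:,None]
def tri(uv1,uv2):  # top, side
    o1,d1=ray("top",uv1);o2,d2=ray("side",uv2);out=[]
    for a,b in zip(d1,d2):
        a=a/np.linalg.norm(a);b=b/np.linalg.norm(b)
        s=np.linalg.lstsq(np.c_[a,-b],o2-o1,rcond=None)[0]
        p,q=o1+s[0]*a,o2+s[1]*b; out.append(np.r_[(p+q)/2,np.linalg.norm(p-q)])
    return np.array(out)
def blobs(im,lo,hi,roi,amin=8):
    hsv=cv2.cvtColor(im,cv2.COLOR_RGB2HSV); m=cv2.inRange(hsv,np.array(lo),np.array(hi))
    k=np.zeros_like(m);x0,y0,x1,y1=roi;k[y0:y1,x0:x1]=m[y0:y1,x0:x1]
    cs,_=cv2.findContours(k,cv2.RETR_EXTERNAL,cv2.CHAIN_APPROX_NONE)
    return [c for c in cs if cv2.contourArea(c)>=amin]
def ends(c):  # mid points of the short sides of the min-area rectangle
    b=cv2.boxPoints(cv2.minAreaRect(c))
    e=[(b[i]+b[(i+1)%4])/2 for i in range(4)]
    return np.array([e[0],e[2]] if np.linalg.norm(e[0]-e[2])>np.linalg.norm(e[1]-e[3]) else [e[1],e[3]])
def down(yaw): # tool y axis (closing line) along direction yaw
    return (R.from_euler('z',yaw-np.pi/2)*R.from_euler('x',np.pi)).as_quat()
E
python3 - <<'E'
from h import *
t=cv2.imread("pics/top0.png")[:,:,::-1].copy(); s=cv2.imread("pics/side0.png")[:,:,::-1].copy()
cv2.imwrite("pics/tc.png",cv2.resize(t[125:285,240:490],None,fx=3.2,fy=3.2,interpolation=cv2.INTER_CUBIC)[:,:,::-1])
cv2.imwrite("pics/sc.png",cv2.resize(s[115:290,270:470],None,fx=3.4,fy=3.4,interpolation=cv2.INTER_CUBIC)[:,:,::-1])
np.set_printoptions(precision=4,suppress=True)
for n,im,roi,rr in (("top",t,(340,240,430,275),(245,215,325,265)),("side",s,(360,175,425,230),(270,215,345,265))):
    for c in blobs(im,(6,200,130),(16,255,255),roi,40): print(n,"bar",cv2.contourArea(c),ends(c).tolist(),on_plane(n,ends(c),0.158))
    for c in blobs(im,(0,150,90),(5,255,255),rr,4)+blobs(im,(174,150,90),(180,255,255),rr,4): print(n,"red",cv2.contourArea(c),cv2.boundingRect(c),c.reshape(-1,2).mean(0),on_plane(n,c.reshape(-1,2).mean(0),0.147))
E
```

```text
top bar 439.5 [[350.7821350097656, 255.48638916015625], [419.1401062011719, 259.7587890625]] [[ 0.4457 -0.1057  0.158 ]
 [ 0.428  -0.294   0.158 ]]
top red 8.5 (310, 231, 5, 6) [311.4737 233.3158] [[0.5112 0.0013 0.147 ]]
top red 22.5 (253, 224, 9, 6) [256.913  226.3913] [[0.5346 0.1544 0.147 ]]
side bar 343.5 [[415.07098388671875, 186.1016845703125], [369.17718505859375, 218.12060546875]] [[ 0.4308 -0.2999  0.158 ]
 [ 0.4494 -0.1057  0.158 ]]
side red 24.0 (283, 251, 6, 11) [285.5417 256.1667] [[0.5302 0.1646 0.147 ]]
side red 27.5 (326, 224, 7, 13) [328.9655 230.1034] [[0.5065 0.0109 0.147 ]]
```

View pics/tc.png

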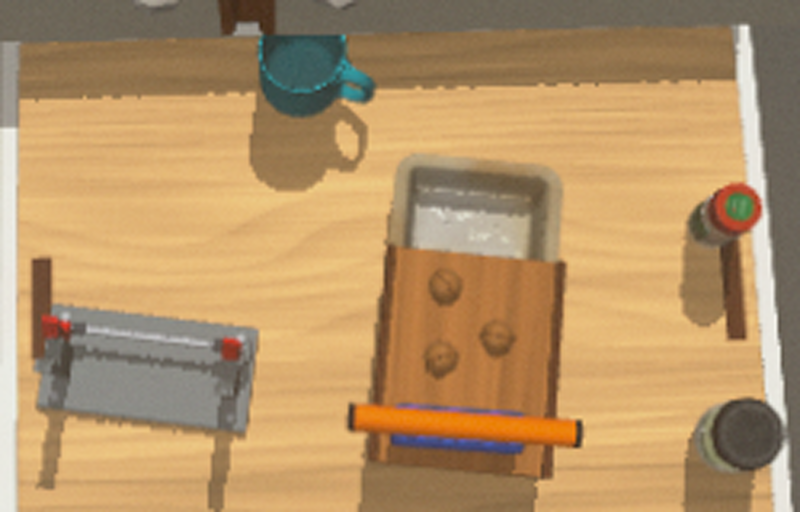

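View pics/sc.png

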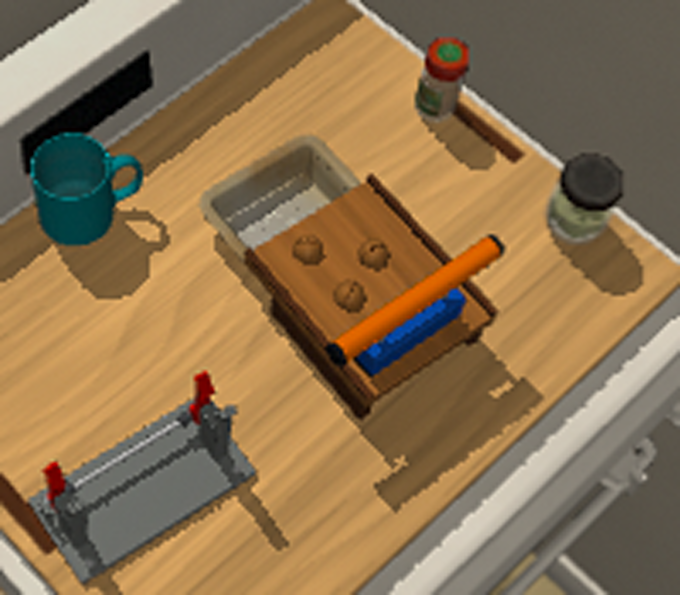

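The top crop shows the board, 3 shells and holder clearly, with holder corners at crop (55,305), (258,328), (246,437) and (38,410). The side crop shows both red jaws upright on the +x side. Now I'll turn these into positions.

```bash
python3 - <<'E'
from h import *
np.set_printoptions(precision=4,suppress=True)
t=cv2.imread("pics/top0.png")[:,:,::-1].copy(); s=cv2.imread("pics/side0.png")[:,:,::-1].copy()
C=lambda p:np.array(p)/3.2+[240,125]-.35
S=lambda p:np.array(p)/3.4+[270,115]-.35
def yaw(v): return np.arctan2(v[1],v[0])
b=on_plane("top",C([(390,245),(565,262),(552,478),(367,460)]),0.094); print("board",b,b.mean(0),"yaw",yaw(b[0]-b[1])-np.pi/2,yaw(b[0]-b[3]),yaw(b[1]-b[2]),np.linalg.norm(b-np.roll(b,1,0),axis=1))
print("shells",on_plane("top",C([(445,286),(497,338),(441,358)]),0.092), on_plane("side",S([(308,249),(374,254),(350,295)]),0.092))
print("tray far inner",on_plane("top",C([(415,165),(550,178)]),0.066))
for lo,hi in (((0,0,70),(180,45,190)),):
  for n,im,roi in (("top",t,(246,212,326,266)),("side",s,(270,215,346,290))):
    for c in blobs(im,lo,hi,roi,150):
        q=cv2.boxPoints(cv2.minAreaRect(c)); print(n,cv2.contourArea(c),q.tolist())
h=on_plane("top",C([(55,305),(258,328),(246,437),(38,410)]),0.036); print("holder top",h,h.mean(0),"yaw",yaw(h[0]-h[1])-np.pi/2,yaw(h[3]-h[2])-np.pi/2,np.linalg.norm(h-np.roll(h,1,0),axis=1))
h=on_plane("side",S([(258,472),(83,583)]),0.036); print("side near corners",h)
# jaw tops: top and side upper tips
print("jaw tri",tri(C([(48,323),(232,349)]),S([(52,466),(205,377)])))
o=np.array([[350.78,255.49],[419.14,259.76]]);p=np.array([[369.18,218.12],[415.07,186.10]]);print("bar tri",tri(o,p))
E
```

```text
board [[ 0.608  -0.1466  0.094 ]
 [ 0.5876 -0.3076  0.094 ]
 [ 0.391  -0.2841  0.094 ]
 [ 0.4124 -0.118   0.094 ]] [ 0.4998 -0.2141  0.094 ] yaw -0.12637076742397446 -0.14494509401389766 -0.11906829245906211 [0.1977 0.1624 0.198  0.1675]
shells [[ 0.5688 -0.1957  0.092 ]
 [ 0.5194 -0.2411  0.092 ]
 [ 0.5026 -0.1889  0.092 ]] [[ 0.5699 -0.1948  0.092 ]
 [ 0.5211 -0.2401  0.092 ]
 [ 0.5043 -0.1882  0.092 ]]
tray far inner [[ 0.6896 -0.1759  0.066 ]
 [ 0.6736 -0.3041  0.066 ]]
top 1877.0 [[249.38803100585938, 251.21807861328125], [253.26553344726562, 219.42263793945312], [319.7884216308594, 227.53518676757812], [315.9109191894531, 259.33062744140625]]
side 629.5 [[292.2588195800781, 267.8353271484375], [329.2059020996094, 244.3235321044922], [337.7705993652344, 257.7823486328125], [300.8235168457031, 281.29412841796875]]
side 374.5 [[284.87982177734375, 257.3047180175781], [325.55364990234375, 232.27464294433594], [331.01287841796875, 241.1458740234375], [290.33905029296875, 266.17596435546875]]
holder top [[ 0.569   0.1709  0.036 ]
 [ 0.5419 -0.0226  0.036 ]
 [ 0.4392 -0.0088  0.036 ]
 [ 0.4692  0.1872  0.036 ]] [0.5048 0.0817 0.036 ] yaw -0.13915941637294282 -0.15184503209991185 [0.1012 0.1954 0.1037 0.1983]
side near corners [[ 0.4443 -0.0087  0.036 ]
 [ 0.4736  0.188   0.036 ]]
jaw tri [[0.536  0.1592 0.1619 0.0022]
 [0.5108 0.0003 0.1565 0.0043]]
bar tri [[ 0.4468 -0.1047  0.162   0.0032]
 [ 0.4272 -0.2913  0.1719  0.0001]]
```

```bash
cat >> h.py <<'E'
def pick(pos,yaw):
    best=None
    for k in (0,np.pi):
        q=env.inverse_kinematics(pos,down(yaw+k))
        if q is not None and (best is None or abs(q[6])<abs(best[0][6])): best=(q,down(yaw+k))
    return best
def st(msg=""):
    s=readout.observe(); print(msg,round(s["time"],2),s["ee_pos"].round(4) if hasattr(s["ee_pos"],"round") else s["ee_pos"],np.round(s["ft_force"],1),round(s["width"],4),np.round(s["gripper_force"],1)); return s
E
python3 - <<'E'
from h import *
p=np.array([0.437,-0.199,0.139]); ya=-0.095
env.move_l([0.265,0.675,0.36],v=0.3)
q,o=pick(p+[0,0,.12],ya); print(np.round(q,2),o)
env.move_to(p+[0,0,.12],o); set_gripper(0.06,20); st("above")
im=vision.read_camera("side"); cv2.imwrite("pics/s1.png",cv2.resize(im[100:300,250:500],None,fx=3,fy=3)[:,:,::-1])
E
```

```text
[-0.24  0.31  0.72  2.13 -0.28  0.8   0.56] [7.39884170e-01 6.72734283e-01 4.11930943e-17 4.53048390e-17]
above 4.6 [ 0.437 -0.199  0.259] [-0.7  0.4  0.2] 0.0605 0.0
```

View pics/s1.png

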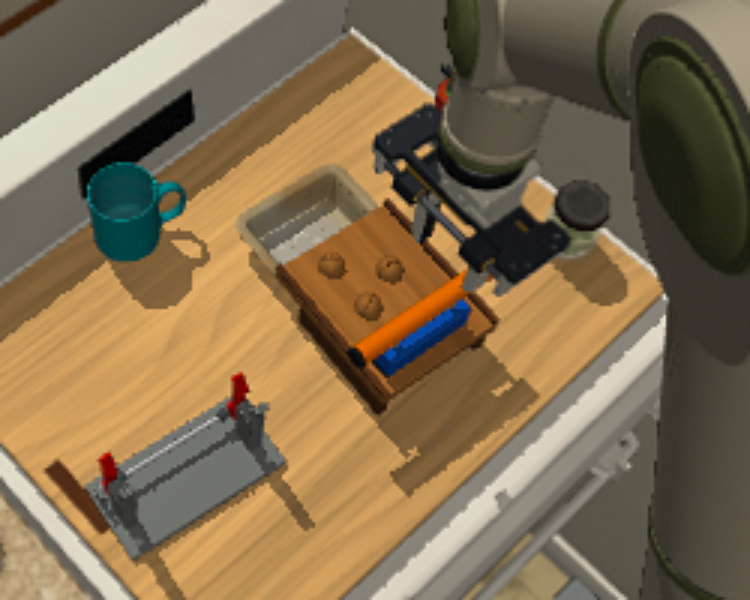

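The gripper is open along x, above and roughly over the bar at (420,315). Next: descend, grip, lift 2 mm, and sweep.

```bash
python3 - <<'E'
from h import *
env.move_l([0.437,-0.199,0.139],v=0.12); st("down")
set_gripper(0.0,60); st("closed")
yb=-0.128; c=np.array([0.4998,-0.2141]); ax=np.array([np.cos(yb),np.sin(yb)])
env.move_l([0.437,-0.199,0.141],v=0.03); st("lift")
s=c-ax*0.060
env.move_l([*s,0.141],v=0.08,rotation=down(yb)); st("align")
e=c+ax*0.03
env.move_l([*e,0.141],v=0.08); st("mid")
im=vision.read_camera("side"); cv2.imwrite("pics/s2.png",cv2.resize(im[100:300,250:500],None,fx=3,fy=3)[:,:,::-1])
E
```

```text
down 5.8 [ 0.4373 -0.1992  0.1394] [ 0.3  0.1 -0.4] 0.0602 0.0
closed 6.49 [ 0.4372 -0.199   0.1391] [0.8 0.5 2.1] 0.0228 60.0
lift 6.74 [ 0.4367 -0.1989  0.1409] [ 0.9 -1.3 -2. ] 0.0228 60.0
align 10.27 [ 0.4403 -0.2064  0.1411] [-0.1  1.  -2. ] 0.0226 60.0
mid 11.54 [ 0.5292 -0.218   0.141 ] [-0.3 -0.3 -1.9] 0.0225 60.0
```

View pics/s2.png

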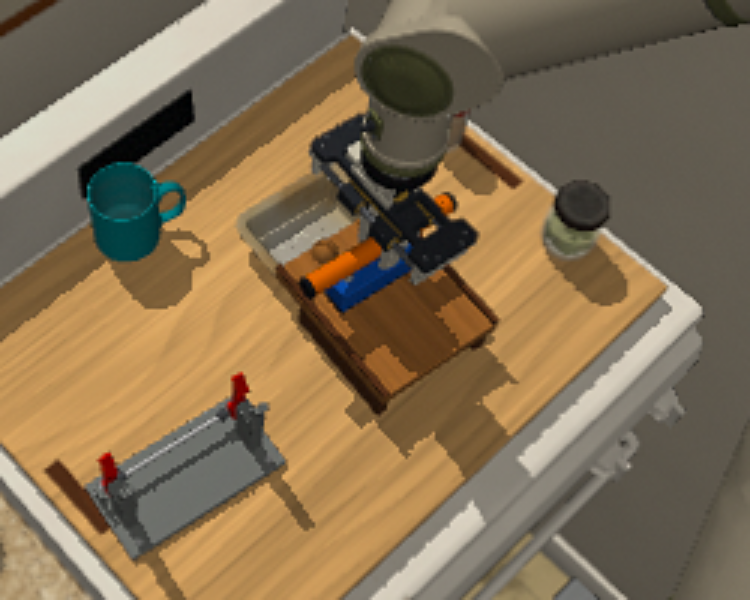

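The scraper sits across the lane and one shell is visible ahead at (323,250). However, my alignment quaternion made a half turn with the scraper, so I'll check all the shells from above before going on.

```bash
python3 - <<'E'
from h import *
s=st(); print(s["tcp_rot"],np.round(s["joint_positions"],2))
im=vision.read_camera("top"); cv2.imwrite("pics/t3.png",cv2.resize(im[165:285,330:450],None,fx=5,fy=5,interpolation=cv2.INTER_CUBIC)[:,:,::-1])
E
```

```text
11.59 [ 0.5292 -0.218   0.141 ] [ 0.3 -0.7 -2.8] 0.0229 60.0
[-6.60416451e-01  7.50899521e-01 -2.97157281e-05 -1.37586230e-04] [ 0.86  0.66 -0.86  1.99  0.69  0.81  2.62]
```

View pics/t3.png

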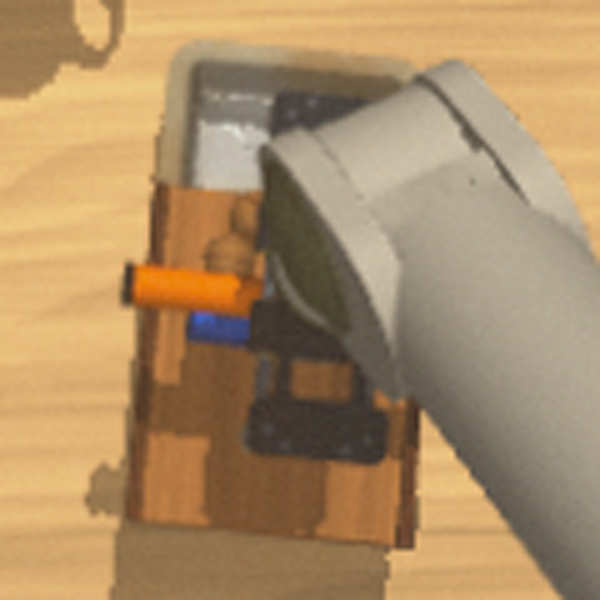

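Two shells sit just ahead of the block at crop (245,210) and (230,250), the third is hidden under the gripper, and none lie behind. Joint 7 is at its limit, so I'll back off, lift, undo the half turn in the air, lower, and finish the sweep.

```bash
python3 - <<'E'
from h import *
yb=-0.128; c=np.array([0.4998,-0.2141]); ax=np.array([np.cos(yb),np.sin(yb)])
P=lambda d,z:[*(c+ax*d),z]
env.move_l(P(0.0,0.141),v=0.1)
env.move_l(P(0.0,0.21),v=0.15)
o=down(yb+np.pi)
env.move_to(P(0.0,0.21),o); s=st("turned"); print(np.round(s["joint_positions"],2))
env.move_l(P(0.0,0.141),v=0.12); st("down")
env.move_l(P(0.06,0.141),v=0.08); env.move_l(P(0.094,0.141),v=0.06); s=st("end"); print(np.round(s["joint_positions"],2))
env.pause(0.3)
env.move_l(P(0.06,0.16),v=0.15)
env.move_l(P(0.0,0.30),v=0.2); st("up")
a=vision.read_camera("top")[165:285,330:450];b=vision.read_camera("side")[120:240,300:420]
cv2.imwrite("pics/t4.png",cv2.resize(np.hstack([a,b]),None,fx=3.3,fy=3.3,interpolation=cv2.INTER_CUBIC)[:,:,::-1])
E
```

```text
turned 14.92 [ 0.4997 -0.214   0.2098] [ 0.4 -0.4 -2.5] 0.0225 60.0
[ 0.48  0.4  -0.25  2.01  0.14  0.74  0.02]
down 15.64 [ 0.5    -0.2141  0.1411] [ 0.4 -0.4 -1.7] 0.0229 60.0
end 17.26 [ 0.5928 -0.226   0.1407] [ 0.7  0.  -3.2] 0.0225 60.0
[ 0.42  0.59 -0.22  1.87  0.18  0.7  -0.03]
up 18.88 [ 0.4998 -0.214   0.2991] [ 0.7 -0.7 -2.2] 0.0231 60.0
```

View pics/t4.png

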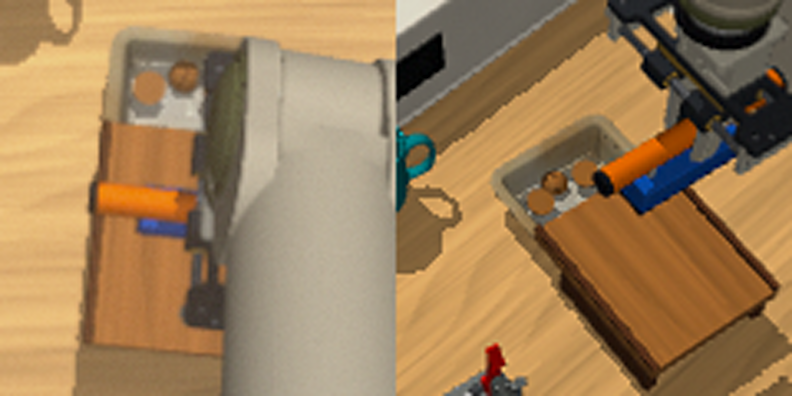

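All three shells are in the tray (side half at (540,200), (553,182), (585,173)). Next I'll carry the scraper over the holder and calibrate there, comparing where the bar end appears with where the arm says it is.

```bash
python3 - <<'E'
from h import *
np.set_printoptions(precision=4,suppress=True)
yh=-0.145; o=down(yh+np.pi); h=[0.506,0.082]
env.move_to([*h,0.26],o); s=st("hover"); print(np.round(s["joint_positions"],2))
t=vision.read_camera("top");d=vision.read_camera("side")
zb=s["ee_pos"][2]+0.019
for n,im,roi in (("top",t,(220,190,350,280)),("side",d,(250,170,400,300))):
    for c in blobs(im,(6,200,110),(16,255,255),roi,15):
        print(n,cv2.contourArea(c),ends(c).tolist(),on_plane(n,ends(c),zb))
a=t[185:285,235:345];b=d[180:280,260:370]
cv2.imwrite("pics/h5.png",cv2.resize(np.hstack([a,b]),None,fx=3.6,fy=3.6,interpolation=cv2.INTER_CUBIC)[:,:,::-1])
u=np.array([np.sin(-yh),np.cos(yh)]); print("pred orange ends", np.array(h)+0.0945*u, np.array(h)-0.0945*u)
E
```

```text
hover 20.12 [0.5063 0.0807 0.2599] [ 0.3 -0.3 -1.4] 0.0226 60.0
[ 0.02  0.32 -0.37  2.02  0.15  0.84 -0.59]
top 104.5 [[297.65570068359375, 233.78692626953125], [315.14752197265625, 235.3770751953125]] [[ 0.4959  0.0322  0.2789]
 [ 0.4907 -0.0116  0.2789]]
side 191.0 [[304.46246337890625, 229.09034729003906], [281.41802978515625, 242.70750427246094]] [[0.5098 0.1015 0.2789]
 [0.5207 0.1732 0.2789]]
side 81.5 [[340.8235168457031, 207.70587158203125], [329.9411926269531, 214.23529052734375]] [[ 0.4915 -0.0169  0.2789]
 [ 0.4968  0.0195  0.2789]]
pred orange ends [0.5197 0.1755] [ 0.4923 -0.0115]
```

View pics/h5.png

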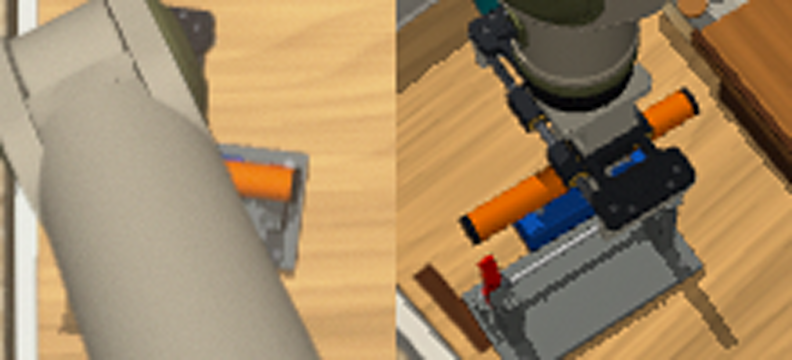

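Bar-end predictions agree to about 2 mm in both views (the side half shows the bar aligned over the forks). I'll descend in steps while watching forces.

```bash
python3 - <<'E'
from h import *
xy=[0.5075,0.0815]
env.move_l([*xy,0.145],v=0.12); b=st("pre")["ft_force"]
for z in (0.135,0.130,0.125,0.120,0.115):
    env.move_l([*xy,z],v=0.05); s=st(z)
    if np.linalg.norm(np.array(s["ft_force"])-b)>12: print("stop"); break
E
```

```text
pre 21.33 [0.5079 0.0816 0.1456] [ 0.1  0.4 -1.5] 0.0225 60.0
0.135 21.68 [0.5073 0.0814 0.1348] [-0.3  0.  -1.9] 0.0231 60.0
0.13 21.93 [0.5073 0.0815 0.1297] [-0.   0.9 -2.2] 0.0227 60.0
0.125 22.18 [0.5078 0.0816 0.1248] [ 0.9  0.6 -2.4] 0.0226 60.0
0.12 22.43 [0.509  0.0817 0.1199] [ 5.9  0.3 -6.2] 0.0224 60.0
0.115 22.68 [0.5091 0.0818 0.1151] [ 5.5 -0.3 -0.9] 0.0227 60.0
```

The fixed jaw pushes the bar about 2 mm to +x, so I'll shift the target to match and press on.

```bash
python3 - <<'E'
from h import *
x=0.5095;y=0.0815
for z in (0.115,0.111,0.107,0.103,0.100,0.097,0.0955,0.094):
    env.move_l([x,y,z],v=0.05); s=st(z)
    if s["ft_force"][2]>60 or abs(s["ft_force"][0])>30: print("stop");break
E
```

```text
0.115 22.93 [0.5091 0.0817 0.115 ] [-1.3  0.8  3.9] 0.0229 60.0
0.111 23.18 [0.5091 0.0817 0.1107] [ 0.2  1.7 -0.9] 0.0228 60.0
0.107 23.43 [0.5093 0.0815 0.1067] [-0.2  1.6  0.1] 0.0228 60.0
0.103 23.68 [0.5094 0.0812 0.1027] [-0.1 -0.9  1.1] 0.023 60.0
0.1 23.93 [0.5092 0.081  0.0997] [ 0.1 -1.9 -2.3] 0.0227 60.0
0.097 24.18 [0.5095 0.0816 0.0968] [ 0.  -0.4 -1.4] 0.0226 60.0
0.0955 24.43 [0.5095 0.0816 0.0964] [-2.5 -1.8 14.2] 0.0228 60.0
0.094 24.68 [0.5096 0.0817 0.0962] [-7.9 -3.9 33.4] 0.0225 60.0
```

The hard stop is at TCP z 0.0965, as expected for home. I'll back off the push, release, rise, and look.

```bash
python3 - <<'E'
from h import *
np.set_printoptions(precision=4,suppress=True)
env.move_l([0.5095,0.0815,0.0965],v=0.05); st()
set_gripper(0.06); st("open")
env.move_l([0.5095,0.0815,0.25],v=0.15); st("up")
env.move_to([0.47,-0.20,0.36],down(-0.145+np.pi)); st("away")
t=vision.read_camera("top");d=vision.read_camera("side")
E1=[]
for n,im,roi in (("top",t,(220,190,350,280)),("side",d,(250,170,360,300))):
    for c in blobs(im,(6,200,110),(16,255,255),roi,15): print(n,cv2.contourArea(c),ends(c).tolist(),on_plane(n,ends(c),0.116),on_plane(n,ends(c).mean(0),.116))
a=t[205:275,240:330];b=d[210:280,265:355]
cv2.imwrite("pics/h6.png",cv2.resize(np.hstack([a,b]),None,fx=4.4,fy=4.4,interpolation=cv2.INTER_CUBIC)[:,:,::-1])
E
```

```text
24.93 [0.5097 0.0818 0.0966] [ 0.2 -0.6  1.2] 0.0227 60.0
open 25.72 [0.5095 0.0815 0.0965] [-0.4  0.2  1.2] 0.06 0.0
up 26.89 [0.509  0.0814 0.2492] [-0.3 -0.1 -0.8] 0.06 0.0
away 28.06 [ 0.4703 -0.1987  0.3594] [ 0.6 -0.4  1.1] 0.0598 0.0
top 350.0 [[250.73130798339844, 232.11123657226562], [316.1981201171875, 240.44338989257812]] [[ 0.5225  0.1768  0.116 ]
 [ 0.4939 -0.0108  0.116 ]] [[0.5082 0.0826 0.116 ]]
side 345.5 [[337.2301025390625, 231.37258911132812], [285.38916015625, 263.39202880859375]] [[ 0.4959 -0.0157  0.116 ]
 [ 0.5234  0.1739  0.116 ]] [[0.51   0.0811 0.116 ]]
```

View pics/h6.png

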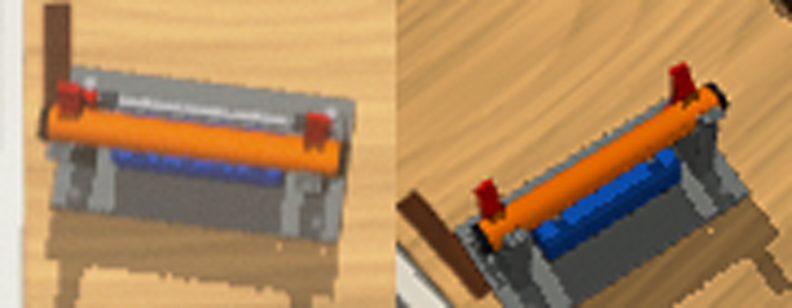

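Both views put the bar level at the seat height, centred at (0.510, 0.082), with both red jaws closed over its ends. All three shells were seen in the tray, so I'm handing in.

```bash
python3 -c "
from h import *
print(job.sign_off())"
```

```text
the job is handed in; nothing more can be done
None
```

I handed the job in at about 28 s of the 45 s allowed, with all three shells seen in the tray and the scraper released home in the holder with its jaws closed; sign-off returned no verdict.

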